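# Lock the test cassette and hold the pressure cover home

## Robot

A 6-joint arm with a two-finger parallel gripper is mounted at the origin on a cart in front of the work surface, level with it; the furniture and walls round the work are solid. World frame = base frame: x ahead of the robot, y to its left, z up, the work surface at z = 0. Lengths are in m, angles in degrees, forces in N, time in s.
With the tool pointing down it reaches from about 0.4 to 0.825 m from the base axis. Payload 7 kg.
Tool frame: the origin (TCP) lies midway between the tips of the shut fingers; the grasp point (between the pads) lies 19 mm behind it; z points along the fingers, y is the line along which they close (so a half turn about z gives the same grasp; the last joint's range is limited). The gripper opens to 88 mm and grips with 3 to 60 N. Pads are 19 mm wide; open, the fingers measure 130 mm over their backs; the gripper's body (78 mm by 193 mm) begins 47 mm behind the grasp point.
Start: joints at [-58.149, 20.546, 0.682, 0, -70.136, -16.507], TCP at [0.179, -0.651, 0.227] pointing down, gripper open.
Joint ranges: [-176.03, 176.03], [-82.01, 121.73], [-58.28, 71.71], [-173.87, 95.51], [-174.79, -0.11], [-173.66, 173.66]. Speed limits (degrees/s): [136.94, 136.94, 172.46, 180, 180, 180].

## Interface

Orientations are given as [roll, pitch, yaw] about the fixed x, y, z axes, in that order (R = Rz(yaw) Ry(pitch) Rx(roll)).
In Python, from plant import r gives the robot as it stands.
- The arm moves only by the tool carry_out, never from a script. Its argument "deltas" is a list of rows, each a list of 3 entries, a list of its own where there are three numbers: the opening, from 0 (shut) to 1 (fully open), then the shift along the tool's x, y, z in mm, then the turn, a rotation vector about the tool's x, y, z in rad. In form: [[gripper, [tx, ty, tz], [rx, ry, rz]], ...]. A call has 1 to 12 rows; each row is the pose to reach, as a shift and turn from the pose commanded when the call began, along the tool's axes at that moment; what a row does not reach only later rows make up. A row lasts 1/10 s, in which the tool goes at most 50 mm and 8.59 degrees, less where a joint would pass 70% of its speed; a pose out of reach is approached as far as the arm can. A call with a gripper value outside its range is refused whole. The fingers move at their own pace and stop on an object; "squeeze" is the grip in N (left out, the last holds). Time passes only in rows, so rows that repeat a pose let the fingers close. It gives the time, the measured TCP pose, the force, the opening and the grip force at its end, in the units of the state.
- r.get_state(): the state, without advancing time (a new reading comes with each control period).
- r.capture(name): name is "scene" or "top" or "wrist"; returns (picture, depth): 400x640x3 uint8, red, green, blue; 400x640 float32, m along the optical axis (not along the pixel's ray), 0 where there is no reading.
- r.get_calibration(name): a dict with "fov_y" (degrees; the focal length in pixels is half the picture's height over the tangent of half this angle, whatever the lens; pixels are square), "cx", "cy" (the principal point, pixels), "view" (4x4, takes a point from world to camera coordinates). Camera axes: x right, y down, z forward; pixel columns grow to the right and rows downward; lengths in m; the calibration is good to about 2 mm. A picture is of the moment at which its call begins: read the wrist's pose just before it. get_calibration takes no time and is no camera call; for the wrist camera it gives the pose at the moment of the call.
- r.close_job(): hands the job in; it is judged then, once.
The state is a dict: "time_s": time; "joints": joint angles; "qd": joint speeds; "joint_torque": joint torques, N m; "tcp_pos": TCP position; "eef_rot": TCP orientation; "contact_force": force on the tool from outside, world axes, zero at the start; "moment": the same for the moment, N m; "gripper_width": finger opening in m; "gripper_force": force on a finger pad.
Only numpy, scipy, OpenCV 4.12 (cv2) and the standard library are available. Lean on these libraries where they do the work, as an engineer would, in place of code of your own. Each camera call takes 0.05 s, during which the arm holds its last target. There are 200 camera calls.

## Task

The blue board lies ready in the test fixture. Lock the cassette: push the orange wing knob down and turn it clockwise until its wing points at the green dot and it stays down. Then pick up the pressure cover by its handle, lower it over the fixture's two locating pins with its notch round the knob until it drops on, press it fully home against the springs, and finish while still holding it pressed down; leave the tape roll, the solder reel and the spare board where they are.

Things in the scene. Friction and masses are not known exactly. Their poses are not given: they have to be found in the camera images.
- fixture: test fixture fixed to the bench: grey box 122 x 116 mm, on it a blue cassette plate (the deck) 40 mm above the bench. Origin on the bench under the blue board's centre; x away from the robot, y to its left (yaw within 0.25 rad). Orange wing knob 50 mm before the origin, two steel pins beside the board. Board 30 x 48 mm, its face 46 mm, its parts 51 mm above the bench, in a black sprung carrier
- pin_left (a point): foot of the left locating pin, on the deck (z = 40 mm) at x = +8, y = +40 mm in the fixture's frame. Pin 10 mm in diameter, straight for 18 mm, then tapering to 3 mm at its tip, 27 mm above this point
- pin_right (a point): foot of the right locating pin, the same, at x = +8, y = -40 mm in the fixture's frame; the straight line between both points is the fixture's y axis
- wing (a point): top centre of the orange wing knob, on its vertical axis, 70 mm above the bench when the knob is up. The wing is a bar 30 mm long, 10 mm thick and 18 mm tall (its underside 52 mm above the bench when up), gripped across its thickness; it has 12 mm of free height over the deck below it
- wing_end (a point): end of the wing, on its top, 15 mm from point wing: shows which way the wing lies. Unlocked the wing lies across the fixture (y), locked along it (x), pointing at a green dot on the deck before it
- lock_push (a joint): how far the knob is pushed down, in m: 0 up, 0.0065 at the stop. Spring 4 N at the top, 7 N at the stop. The knob can only be turned past 0.3 rad while it is at least 0.005 down; let go once turned, it springs back to about 0.0045 and is caught there
- lock_turn (a joint): turn of the knob in rad, clockwise seen from above: 0 unlocked (starts between 0 and 0.15), 1.45 locked with the wing along the fixture's x, where it stops
- carrier (a joint): how far the board's carrier is pressed down, in m: 0 up, 0.004 with the cover home. The cover's white pushers meet the board 4 mm before home; springs push up with 5 N at 0 and 11 N at 0.004
- cover: loose pressure cover, 0.25 kg: plate 82 x 104 x 16 mm, black, aluminium top, on 4 stop posts 15 mm tall. Origin at the posts' feet under the handle; plate x -52..30, y -52..52, z 15..31 mm. Notch 20 x 21 mm in its front (-x) edge goes round the locked wing. Two blind bores below, 13 mm deep: left round, 2 mm play, right a slot. Home: posts on the deck, origin 40 mm over the fixture's, same yaw
- handle (a point): centre of the cover's bridge handle, 56 mm above the cover's origin: a bar 14 mm thick (x), 66 mm long (y) and 14 mm tall, with 18 mm of free height under it, gripped across its thickness. Carry it high: the drawer cabinet behind the cover and a box's open lid on the way to the fixture stand 170 mm above the bench; one drawer stands open, its pull as near as 55 mm behind the handle
- bore_left (a point): the cover's point that meets point pin_left: under the left bore (x = +8, y = +40 mm), on the plane of the posts' feet, 15 mm below the bore's mouth. It coincides with pin_left when the cover is home
- bore_right (a point): the same under the right bore (x = +8, y = -40 mm); it coincides with pin_right when the cover is home
- tape: black tape roll, 58 mm across, 19 mm tall, lying left of the cover: not to be disturbed
- reel_blue: blue solder reel, 64 mm across, 35 mm tall, standing behind the fixture: not to be disturbed
- spare_board: black circuit board, 45 x 60 mm, lying to the right of the fixture: not to be disturbed

How it is judged:
By the outcome, as a careful person would: the job done as asked, in the order asked, and still so for the second after the job is handed in, while the arm keeps its last pose, push and grip.
It also fails if it takes over 61 s, if anything falls off the work surface, if the arm or the gripper's body presses on something with over 40 N, if the wrist force passes 120 N, or if a joint passes its speed limit or range.

## Working session

There is one attempt and no reset: what is moved stays moved. The work goes in short steps, Python scripts to look and compute and a tool call to move; the robot and the scene stay as the last step left them, time stands still between calls to the robot, and variables do not carry over. Pictures are saved under pics/ and viewed, at most 10 in all, crops included, and the job is handed in when it is done.

Besides the shell and the picture viewer there is one more tool, called after "Call:" by a JSON object that holds its "method" and its "body". carry_out: Moves the arm, as the interface text tells. Its arguments: {"type":"object","properties":{"deltas":{"type":"array"},"squeeze":{"type":"number"}},"required":["deltas"]}

```bash
ls; mkdir -p pics; cat > h.py <<'E'
import numpy as np, cv2
from plant import r
def cal(n):
    c=r.get_calibration(n); f=200/np.tan(np.radians(c["fov_y"])/2)
    return f,c["cx"],c["cy"],np.array(c["view"])
def pt(C,d,u,v,k=1):
    "world point from depth at pixel"
    f,cx,cy,V=C; w=d[v-k:v+k+1,u-k:u+k+1]; z=np.median(w[w>0])
    return (np.linalg.inv(V)@[(u-cx)*z/f,(v-cy)*z/f,z,1])[:3]
def onz(C,u,v,h):
    "world point of pixel ray at height h"
    f,cx,cy,V=C; I=np.linalg.inv(V); o=I[:3,3]; w=I[:3,:3]@[(u-cx)/f,(v-cy)/f,1]
    return o+w*(h-o[2])/w[2]
def proj(C,p):
    f,cx,cy,V=C; q=V@[*p,1]; return q[0]/q[2]*f+cx,q[1]/q[2]*f+cy
def save(n,im): cv2.imwrite("pics/"+n+".png",im[:,:,::-1])
E
python3 - <<'E'
from h import *
for n in("top","scene"):
    im,d=r.capture(n); save(n,im); np.save(n+"_d.npy",d)
    C=cal(n); print(n,C[:3],np.linalg.inv(C[3]).round(3).tolist())
print(r.get_state())
E
```

```text
pics
top (np.float64(476.8119709627086), 317.54092510389336, 205.92549410171014) [[0.022, -0.988, 0.156, 0.233], [-1.0, -0.022, -0.0, -0.032], [0.004, -0.156, -0.988, 1.814], [0.0, 0.0, 0.0, 1.0]]
scene (np.float64(392.65718610931316), 321.11745526717976, 202.83974720318233) [[-0.811, -0.33, 0.482, -0.049], [-0.584, 0.475, -0.658, 0.699], [-0.012, -0.815, -0.579, 0.74], [0.0, 0.0, 0.0, 1.0]]
{'time_s': 0.1, 'joints': array([-5.81493667e+01,  2.05869697e+01,  6.38197599e-01, -1.86372936e-02,
       -7.01357048e+01, -1.65085099e+01]), 'qd': array([ 0.02317128, -0.05487833,  0.05401755,  0.08780836,  0.08697453,
        0.06171852]), 'joint_torque': array([-1.51791290e-03, -5.84163845e+01,  2.93752581e+01,  7.01562747e+00,
        1.00997166e-02, -4.79220512e-05]), 'tcp_pos': array([ 0.17846948, -0.65051496,  0.22571135]), 'eef_rot': array([ 1.79914026e+02, -7.20818698e-03, -1.64664217e+02]), 'contact_force': array([-0.02287357,  0.67718221, -0.2819284 ]), 'moment': array([-0.00635623,  0.00371006,  0.01208652]), 'gripper_force': 0.0, 'gripper_width': 0.08743799892858653}
```

View pics/top.png

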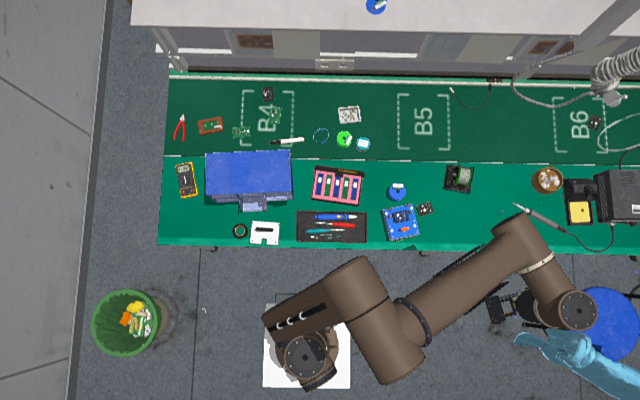

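View pics/scene.png

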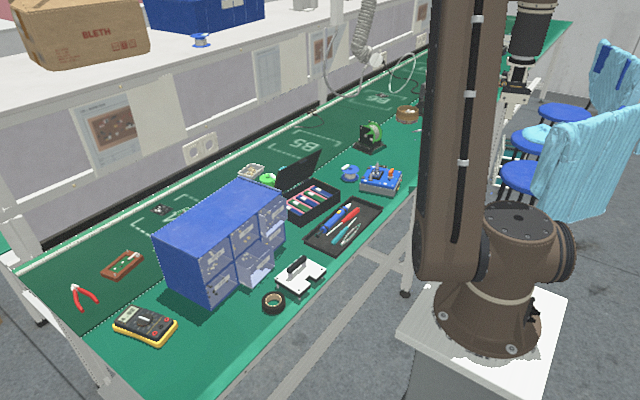

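The top view shows the fixture at about (401,221), knob at (404,230), the cover at (265,233) with its notch toward the robot, and the tape at (240,230). Next I'll get coarse poses and an enlarged crop.

```bash
python3 - <<'E'
from h import *
C=cal("top"); im=cv2.imread("pics/top.png"); d=np.load("top_d.npy")
for u,v,h in [(404,230,.07),(401,215,.046),(265,230,.1),(240,230,.02),(397,191,.035),(424,209,.0),(252,207,.0),(338,185,0)]: print(u,v,onz(C,u,v,h).round(4),pt(C,d,u,v).round(4))
a=cv2.resize(im[190:250,370:440],None,fx=5.6,fy=5.6,interpolation=2);b=cv2.resize(im[190:250,225:295],None,fx=5.6,fy=5.6,interpolation=2)
cv2.imwrite("pics/crop1.png",np.hstack([a,b]))
C=cal("wrist");s=r.get_state()
print(C[:3],np.linalg.inv(C[3]).round(4).tolist())
E
```

```text
404 230 [ 0.4256 -0.3518  0.07  ] [ 0.4274 -0.3546  0.0543]
401 215 [ 0.4845 -0.3453  0.046 ] [ 0.4845 -0.3453  0.046 ]
265 230 [0.4113 0.1557 0.1   ] [0.4154 0.16   0.0604]
240 230 [0.4176 0.2588 0.02  ] [ 4.197e-01  2.621e-01 -4.000e-04]
397 191 [ 0.5778 -0.3326  0.035 ] [ 0.5828 -0.337   0.009 ]
424 209 [ 0.5163 -0.4422  0.    ] [ 0.5158 -0.4415  0.0031]
252 207 [0.5095 0.22   0.    ] [0.5085 0.2191 0.0067]
338 185 [ 0.6032 -0.1096  0.    ] [ 0.598  -0.1085  0.0254]
(np.float64(322.3706268432111), 315.12765434201447, 201.39484216889775) [[-0.2642, 0.9164, 0.3008, 0.0967], [0.9645, 0.2507, 0.0835, -0.6729], [0.0011, 0.3122, -0.95, 0.3832], [0.0, 0.0, 0.0, 1.0]]
```

View pics/crop1.png

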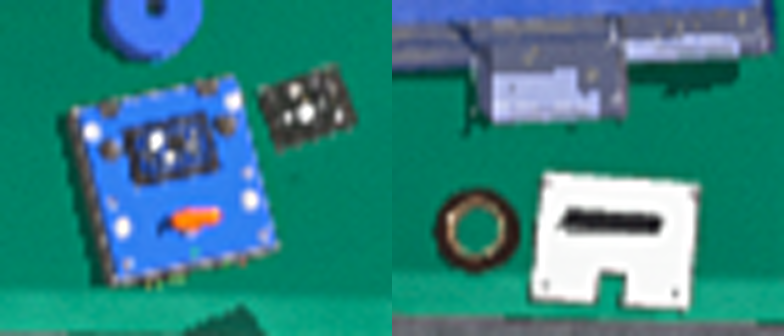

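Call:
{"method": "carry_out", "body": {"deltas": [[0.5,[-35,23,-8],[0,0,-0.13]],[0.5,[-71,46,-16],[0,0,-0.26]],[0.5,[-107,70,-24],[0,0,-0.4]],[0.5,[-143,94,-32],[0,0,-0.54]],[0.5,[-178,117,-40],[0,0,-0.68]],[0.5,[-214,140,-48],[0,0,-0.82]],[0.5,[-250,164,-56],[0,0,-0.96]],[0.5,[-285,187,-64],[0,0,-1.1]],[0.5,[-320,210,-70],[0,0,-1.24]],[0.5,[-340,224,-74],[0,0,-1.38]],[0.5,[-357,234,-74],[0,0,-1.51]],[0.5,[-357,234,-74],[0,0,-1.51]]]}}

```text
time_s: 1.3
tcp_pos: [0.4623, -0.3291, 0.3002]
eef_rot: [180.0, 0.0, -77.8]
contact_force: [-0.9, -0.1, 0.1]
gripper_width: 0.0439
gripper_force: 0.0
```

```bash
python3 - <<'E'
from h import *
d=np.load("top_d.npy");C=cal("top")
for v in range(188,246,3): print(v,[int(1000*pt(C,d,u,v)[2]) for u in range(232,300,4)], pt(C,d,255,v)[0].round(3))
s=r.get_state();print(s["time_s"],s["tcp_pos"],s["eef_rot"],s["gripper_width"])
C=cal("wrist");im,d=r.capture("wrist");save("w1",im);np.save("w1_d.npy",d);np.save("w1_V.npy",C[3])
E
```

```text
188 [168, 162, 166, 168, 167, 167, 164, 163, 165, 167, 170, 168, 168, 162, 168, 55, -1] 0.552
191 [166, 168, 165, 167, 166, 164, 164, 161, 164, 162, 164, 158, 88, 92, 93, 75, 0] 0.542
194 [87, 133, 93, 87, 93, 93, 87, 87, 131, 90, 89, 88, 92, 87, 88, 85, 2] 0.544
197 [84, 83, 69, 4, 7, 12, 7, 6, 61, 88, 93, 92, 90, 93, 88, 13, 2] 0.549
200 [4, 2, 41, 7, 3, 8, 8, 2, 7, 4, 9, 5, 4, 0, -5, 1, -2] 0.536
203 [1, 0, 43, 6, 4, 4, 6, 5, 7, 1, 0, -1, 0, -3, -1, 1, 1] 0.524
206 [0, -1, 44, 2, 0, 3, 5, 6, 10, 2, 0, -3, 0, -6, -1, -1, 1] 0.513
209 [0, -4, 4, 7, 5, 8, 9, 7, 3, -3, 0, -3, -2, 0, -1, 0, 1] 0.501
212 [-1, -1, -1, -2, -3, -1, 0, -1, -2, 0, -2, -1, -5, 0, 0, -1, 14] 0.491
215 [-1, -1, -2, 1, -1, -2, -3, -1, 0, -3, -3, -4, -1, 0, 0, 2, 17] 0.479
218 [-2, -2, 0, 0, -2, -1, -1, 0, -2, -1, -3, 0, 0, -1, 0, -4, 9] 0.468
221 [-2, -4, 0, -3, -1, 0, 28, 30, -3, 6, -1, -2, -3, 0, 0, 1, 15] 0.452
224 [0, 10, 15, 2, 1, 25, 30, 30, 30, 30, 32, 30, 3, -3, 0, -2, 6] 0.44
227 [4, 16, 2, 17, 0, 28, 55, 59, 54, 60, 27, 27, 3, 3, 2, -3, 11] 0.429
230 [3, 4, 0, 15, -2, 32, 30, 56, 55, 59, 38, 30, -2, 0, -1, 2, 5] 0.418
233 [0, 10, -1, 16, 0, 31, 28, 32, 31, 33, 27, 29, 2, -1, 0, 0, 8] 0.407
236 [2, 9, 16, 7, 1, 31, 29, 31, 29, 34, 30, 27, -1, -1, -2, -2, 5] 0.395
239 [1, 0, 0, -1, 0, 31, 31, 31, -2, 30, 30, 30, 1, 0, -1, 2, 16] 0.384
242 [-1, 0, -2, 0, -2, 27, 27, 21, -1, 31, 29, 30, -1, 0, 2, -1, -2] 0.373
245 [-11, -1, -1, -4, 0, 0, -1, 1, -2, 1, -2, 5, 1, 0, -2, 0, 1] 0.364
1.3 [ 0.46230207 -0.32909272  0.30022652] [ 1.79999134e+02  2.82914924e-02 -7.78015297e+01] 0.04385369350085553
```

View pics/w1.png

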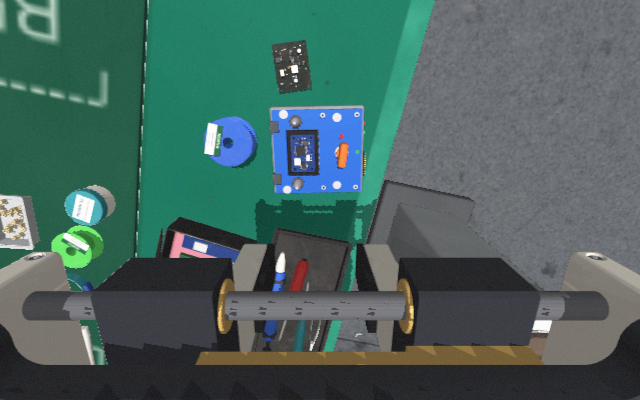

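The wrist view shows the fixture at about (318,150): pins at (296,122) and (298,184), knob at (343,155), reel at (231,142), spare board at (291,67). I'll enlarge it.

```bash
python3 - <<'E'
import cv2
im=cv2.imread("pics/w1.png")[100:200,262:374]
cv2.imwrite("pics/w1c.png",cv2.resize(im,None,fx=6,fy=6,interpolation=2))
E
```

```text
(no output)
```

View pics/w1c.png

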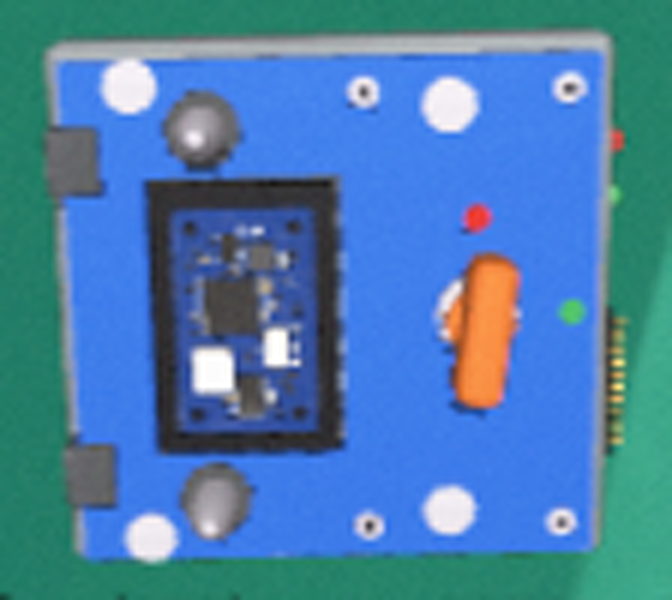

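```bash
cat >> h.py <<'E'
def fx(p,X,Y,Z): # fixture pose p=(x,y,yaw)
    c,s=np.cos(p[2]),np.sin(p[2]); return np.array([p[0]+c*X-s*Y,p[1]+s*X+c*Y,Z])
E
python3 - <<'E'
from h import *
from scipy.optimize import least_squares
f,cx,cy,_=cal("wrist");C=(f,cx,cy,np.load("w1_V.npy"))
px=lambda a:(np.array(a)/6+[262,100]-[.42,.42])
# board corners (hand read), post spots, dot
B=[((15,-24),(170,208)),((-15,-24),(318,206)),((15,24),(181,432)),((-15,24),(320,430))]
S=[((0,-1),(129,87)),((1,-1),(450,104)),((0,1),(150,537)),((1,1),(450,510))]
def res(p):
    o=[]
    for (X,Y),u in B: o+=list(proj(C,fx(p,X/1e3,Y/1e3,.046))-px(u))
    for (i,sg),u in S: o+=list(proj(C,fx(p,p[3+i],sg*p[5+i],.04))-px(u))
    o.append((proj(C,fx(p,p[7],0,.04))-px((572,312)))[0]);o.append((proj(C,fx(p,p[7],0,.04))-px((572,312)))[1])
    return np.array(o)
s=least_squares(res,[.48,-.345,.2,.03,-.05,.045,.045,-.07])
print(s.x.round(4)); print(s.fun.round(2))
np.save("fix.npy",s.x[:3])
to=lambda q:((np.array(q)-[262,100])*6+2.5).round()
for Y in(-.04,.04):
    print("pin",to(proj(C,fx(s.x,.008,Y,.067))),to(proj(C,fx(s.x,.008,Y,.04))))
print("knob top",to(proj(C,fx(s.x,-.05,0,.07))),to(proj(C,fx(s.x,-.05,0,.04))))
d=np.load("w1_d.npy")
for a in[(487,331),(300,130),(480,450),(230,300)]:
    q=px(a).round().astype(int);print(pt(C,d,q[0],q[1]))
a,b=[onz(C,*px(q),.07) for q in((494,262),(478,402))]
print("wing",a,b,(a+b)/2,np.degrees(np.arctan2(*(a-b)[1::-1])),np.linalg.norm(a-b), "pred",fx(s.x,-.05,0,.07))
E
```

```text
[ 0.4814 -0.3401  0.2306  0.0235 -0.0436  0.0488  0.0439 -0.07  ]
[ 0.4   0.17 -0.43  0.07  0.11  0.17 -0.06  0.11 -0.03 -0.17  0.09 -0.02
  0.02 -0.2  -0.1  -0.02 -0.   -0.11]
pin [197. 138.] [205. 128.]
pin [211. 530.] [218. 497.]
knob top [491. 338.] [479. 313.]
[ 0.43334411 -0.35221865  0.06893459]
[ 0.47824042 -0.38130853  0.03913877]
[ 0.4246666  -0.32134223  0.03896948]
[ 0.48574152 -0.34355187  0.04729367]
wing [ 0.43575606 -0.36632482  0.07      ] [ 0.43219165 -0.33811012  0.07      ] [ 0.43397385 -0.35221747  0.07      ] -82.79986473585804 0.028438962141616543 pred [ 0.43276824 -0.3514867   0.07      ]
```

Call:
{"method": "carry_out", "body": {"deltas": [[0.25,[6,13,40],[0,0,0.087]],[0.25,[12,26,85],[0,0,0.087]],[0.25,[16,33,130],[0,0,0.087]],[0.25,[16,33,170],[0,0,0.087]],[0.25,[16,33,200],[0,0,0.087]],[0.25,[16,33,220],[0,0,0.087]],[0.25,[16,33,235],[0,0,0.087]],[0.25,[16,33,244],[0,0,0.087]],[0.25,[16,33,249],[0,0,0.087]],[0.25,[16,33,249],[0,0,0.087]]]}}

```text
time_s: 2.35
tcp_pos: [0.4315, -0.3535, 0.0513]
eef_rot: [180.0, 0.0, -83.2]
contact_force: [-0.0, -0.3, 0.5]
gripper_width: 0.0218
gripper_force: 0.0
```

Call:
{"method": "carry_out", "body": {"deltas": [[0.15,[0,0,0],[0,0,0]],[0.1,[0,0,0],[0,0,0]],[0.0,[0,0,0],[0,0,0]],[0.0,[0,0,0],[0,0,0]],[0.0,[0,0,0],[0,0,0]]], "squeeze": 30}}

```text
time_s: 2.85
tcp_pos: [0.4329, -0.3535, 0.0524]
eef_rot: [-179.9, -0.1, -83.1]
contact_force: [1.4, 0.2, 3.8]
gripper_width: 0.0098
gripper_force: 53.5
```

Call:
{"method": "carry_out", "body": {"deltas": [[0,[0,0,2],[0,0,0]],[0,[0,0,4],[0,0,0]],[0,[0,0,6],[0,0,0]],[0,[0,0,7.5],[0,0,0]],[0,[0,0,8.5],[0,0,0]],[0,[0,0,8.5],[0,0,0]],[0,[0,0,8.5],[0,0,0]]], "squeeze": 40}}

```text
time_s: 3.55
tcp_pos: [0.4331, -0.3538, 0.0463]
eef_rot: [-179.9, -0.1, -83.0]
contact_force: [-3.6, 7.9, 33.3]
gripper_width: 0.0096
gripper_force: 64.4
```

Call:
{"method": "carry_out", "body": {"deltas": [[0,[-0.2,0.1,-1],[0,0,0.1]],[0,[-0.4,0.2,-1],[0,0,0.23]],[0,[-0.6,0.3,-1],[0,0,0.36]],[0,[-0.8,0.4,-1],[0,0,0.49]],[0,[-1,0.5,-1],[0,0,0.62]]]}}

```text
time_s: 4.05
tcp_pos: [0.4319, -0.3533, 0.0464]
eef_rot: [-179.9, -0.1, -118.9]
contact_force: [-3.6, 2.5, 23.3]
gripper_width: 0.0093
gripper_force: 64.1
```

Call:
{"method": "carry_out", "body": {"deltas": [[0,[-0.1,0.2,0],[0,0,0.13]],[0,[-0.2,0.4,0],[0,0,0.26]],[0,[-0.3,0.6,0],[0,0,0.39]],[0,[-0.4,0.8,0],[0,0,0.52]],[0,[-0.5,1,0],[0,0,0.65]],[0,[-0.5,1.2,0],[0,0,0.78]],[0,[-0.5,1.2,0],[0,0,0.89]],[0,[-0.5,1.2,0],[0,0,0.89]]]}}

```text
time_s: 4.85
tcp_pos: [0.431, -0.3521, 0.0465]
eef_rot: [-179.9, 0.0, -169.7]
contact_force: [-4.4, 4.0, 25.0]
gripper_width: 0.0096
gripper_force: 63.9
```

```bash
python3 -c "
from h import *
s=r.get_state();print(s['moment'],s['tcp_pos'],s['eef_rot'],s['contact_force'])"
```

```text
[1.38305192 1.53338331 0.63916474] [ 0.43103235 -0.35214341  0.04645563] [-1.79871699e+02  4.46720375e-02 -1.69718706e+02] [-4.42088637  3.96373396 24.98594021]
```

Call:
{"method": "carry_out", "body": {"deltas": [[0.3,[0,0,0],[0,0,0]],[0.3,[0,0,0],[0,0,0]],[0.3,[0,0,0],[0,0,0]],[0.3,[0,0,-10],[0,0,0]],[0.3,[0,0,-40],[0,0,0]],[0.3,[0,0,-85],[0,0,0]],[0.3,[0,0,-130],[0,0,0]],[0.3,[0,0,-175],[0,0,0]],[0.3,[0,0,-220],[0,0,0]],[0.3,[0,0,-250],[0,0,0]],[0.3,[0,0,-250],[0,0,0]]]}}

```text
time_s: 5.95
tcp_pos: [0.4318, -0.3522, 0.2993]
eef_rot: [-179.7, 0.3, -169.6]
contact_force: [0.2, 0.0, 0.5]
gripper_width: 0.0261
gripper_force: 0.0
```

```bash
python3 - <<'E'
from h import *
s=r.get_state();print(s["tcp_pos"],s["eef_rot"],s["contact_force"])
C=cal("wrist");im,d=r.capture("wrist");np.save("w2_d.npy",d);np.save("w2_V.npy",C[3])
p=np.load("fix.npy");u,v=map(int,proj(C,fx(p,-.01,0,.04)));print(u,v)
u0,v0=max(u-60,0),max(v-50,0);print(u0,v0)
save("w2c",cv2.resize(im[v0:v0+100,u0:u0+120],None,fx=6,fy=6,interpolation=2))
E
```

```text
[ 0.43180306 -0.35220053  0.29933448] [-179.72891265    0.32851423 -169.61228386] [0.23298997 0.00779706 0.46058474]
317 192
257 142
```

View pics/w2c.png

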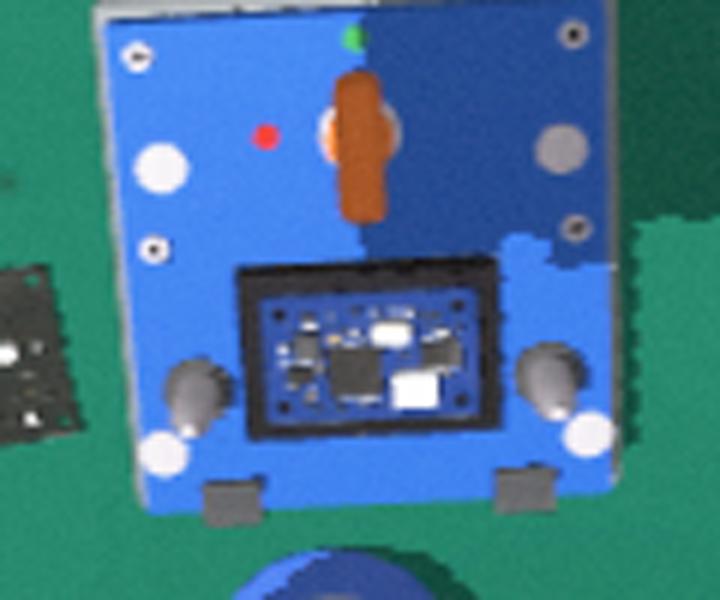

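The wing now points at the green dot. The pin tips are at (188,430) and (558,413) in the crop. I'll refit the fixture pose from this view and check the wing's height.

```bash
python3 - <<'E'
from h import *
from scipy.optimize import least_squares
f,cx,cy,_=cal("wrist");C=(f,cx,cy,np.load("w2_V.npy"))
px=lambda a:(np.array(a)/6+[257,142]-[.42,.42])
P=[((15,-24,46),(262,292)),((-15+30,-24,46),(262,292))][:0]
P=[((-15,-24,46),(260,290)),((-15,24,46),(477,281)),((15,-24,46),(268,427)),((15,24,46),(477,417)),((8,-40,67),(188,431)),((8,40,67),(558,412)),
((-43.6,-43.9,40),(161,168)),((-43.6,43.9,40),(562,149)),((23.5,-48.8,40),(164,454)),((23.5,48.8,40),(588,434)),((-70,0,40),(355,39))]
def res(p): return np.concatenate([proj(C,fx(p,X/1e3,Y/1e3,Z/1e3))-px(u) for (X,Y,Z),u in P])
s=least_squares(res,[.48,-.345,.2],loss="soft_l1",f_scale=.5);print(s.x.round(4),res(s.x).reshape(-1,2).round(1).tolist())
np.save("fix2.npy",s.x)
d=np.load("w2_d.npy");z=[]
for a in[(360,100),(358,125),(360,150),(362,190)]:
    q=px(a).round().astype(int);z.append(pt(C,d,*q)[2].round(4))
print("wing z",z,"deck",[pt(C,d,*px(a).round().astype(int))[2].round(4) for a in[(250,200),(300,500),(200,60)]])
a,b=[onz(C,*px(q),.0655) for q in((358,78),(364,218))];print(np.degrees(np.arctan2(*(b-a)[1::-1])),np.degrees(s.x[2]))
E
```

```text
[ 0.4814 -0.3398  0.232 ] [[-0.2, 1.1], [-0.2, 0.8], [-0.0, -0.6], [0.5, -0.6], [-0.2, -0.1], [0.2, 0.2], [0.1, 0.0], [-0.1, -0.1], [0.0, -0.1], [-0.1, 0.0], [-0.0, -0.1]]
wing z [np.float64(0.0648), np.float64(0.0645), np.float64(0.0645), np.float64(0.0643)] deck [np.float64(0.0392), np.float64(0.0399), np.float64(0.0391)]
12.871690437500003 13.290731380891934
```

Call:
{"method": "carry_out", "body": {"deltas": [[0.45,[-7,44,0],[0,0,-0.12]],[0.45,[-14,89,0],[0,0,-0.24]],[0.45,[-21,134,0],[0,0,-0.36]],[0.45,[-28,179,0],[0,0,-0.48]],[0.45,[-36,225,0],[0,0,-0.6]],[0.45,[-43,271,0],[0,0,-0.72]],[0.45,[-50,317,0],[0,0,-0.84]],[0.45,[-58,363,0],[0,0,-0.96]],[0.45,[-66,410,0],[0,0,-1.08]],[0.45,[-73,457,0],[0,0,-1.2]],[0.45,[-80,501,0],[0,0,-1.3]],[0.45,[-80,501,0],[0,0,-1.3]]]}}

```text
time_s: 7.2
tcp_pos: [0.4182, 0.1596, 0.2924]
eef_rot: [179.9, -0.1, -94.7]
contact_force: [0.6, -0.5, -0.2]
gripper_width: 0.0393
gripper_force: 0.0
```

```bash
python3 - <<'E'
from h import *
s=r.get_state();print(s["tcp_pos"],s["eef_rot"],s["contact_force"])
C=cal("wrist");im,d=r.capture("wrist");np.save("w3_d.npy",d);np.save("w3_V.npy",C[3])
cv2.imwrite("pics/w3full.png",im[:,:,::-1])
u,v=map(int,proj(C,(.42,.155,.03)));print(u,v)
u0,v0=max(u-75,0),max(v-60,0);print(u0,v0)
save("w3c",cv2.resize(im[v0:v0+120,u0:u0+160],None,fx=5,fy=5,interpolation=2))
E
```

```text
[0.41819219 0.15961251 0.29243592] [ 1.79865806e+02 -9.74866768e-02 -9.47151872e+01] [ 0.55659387 -0.52443609 -0.21040173]
313 160
238 100
```

View pics/w3c.png

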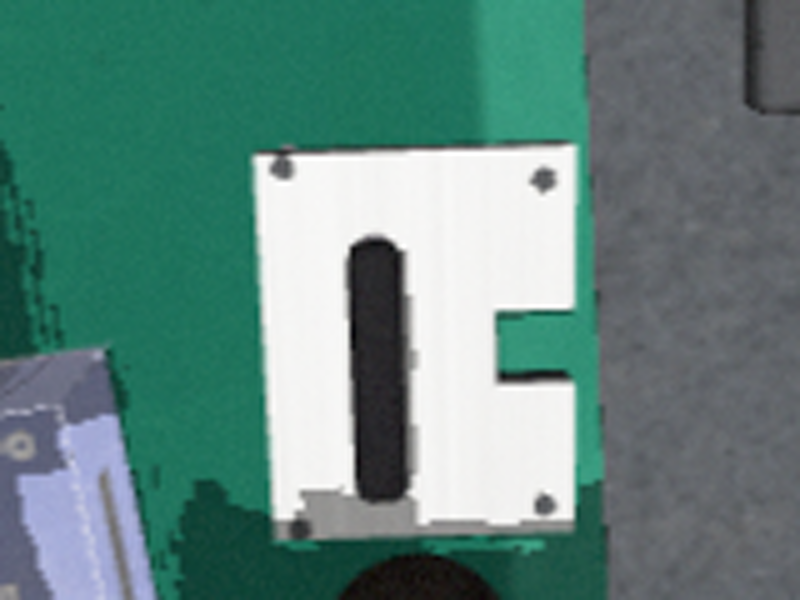

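```bash
python3 - <<'E'
from h import *
from scipy.optimize import least_squares
f,cx,cy,_=cal("wrist");C=(f,cx,cy,np.load("w3_V.npy"))
px=lambda a:(np.array(a)/5+[238,100]-[.4,.4])
P=[((30,-52,31),(254,154)),((-52,-52,31),(577,146)),((-52,52,31),(575,533)),((30,52,31),(273,541)),((0,-33,63),(375,237)),((0,33,63),(383,503)),
 ((-32,-10,31),(498,312)),((-32,10,31),(497,377))]
def res(p): return np.concatenate([proj(C,fx(p,X/1e3,Y/1e3,Z/1e3))-px(u) for (X,Y,Z),u in P])
s=least_squares(res,[.42,.155,-.08],loss="soft_l1",f_scale=.5);print(s.x.round(4),np.degrees(s.x[2]),res(s.x).reshape(-1,2).round(1).tolist())
np.save("cov.npy",s.x)
d=np.load("w3_d.npy")
q=lambda a:pt(C,d,*px(a).round().astype(int)).round(3)
print("handle",q((378,300)),q((378,450)),"plate",q((300,300)))
for a in[(100,352),(120,420),(135,500),(150,580),(60,400),(20,450),(80,500)]: print(a,q(a))
E
```

```text
[ 0.4213  0.1672 -0.0566] -3.2431603063476127 [[0.2, -0.2], [-0.1, -0.3], [-0.5, -0.4], [0.3, -0.5], [-0.2, 1.4], [-0.3, 0.6], [0.2, -0.5], [0.4, 1.4]]
handle [0.42  0.149 0.062] [0.423 0.186 0.062] plate [0.44  0.153 0.03 ]
(100, 352) [0.499 0.167 0.006]
(120, 420) [ 0.498  0.189 -0.001]
(135, 500) [0.496 0.213 0.001]
(150, 580) [0.494 0.237 0.004]
(60, 400) [0.5   0.167 0.062]
(20, 450) [0.524 0.192 0.012]
(80, 500) [0.511 0.21  0.006]
```

Call:
{"method": "carry_out", "body": {"deltas": [[0.45,[-4,-1,40],[0,0,-0.026]],[0.45,[-8,-2.5,85],[0,0,-0.026]],[0.45,[-8,-2.5,130],[0,0,-0.026]],[0.45,[-8,-2.5,170],[0,0,-0.026]],[0.45,[-8,-2.5,195],[0,0,-0.026]],[0.45,[-8,-2.5,195],[0,0,-0.026]],[0.45,[-8,-2.5,195],[0,0,-0.026]]]}}

```text
time_s: 7.95
tcp_pos: [0.4223, 0.1628, 0.0992]
eef_rot: [179.9, -0.1, -93.7]
contact_force: [0.0, 0.6, 0.2]
gripper_width: 0.0392
gripper_force: 0.0
```

Call:
{"method": "carry_out", "body": {"deltas": [[0.45,[-4,0.5,25],[0,0,-0.008]],[0.45,[-4.4,0.5,45],[0,0,-0.008]],[0.45,[-4.4,0.5,57],[0,0,-0.008]],[0.45,[-4.4,0.5,61],[0,0,-0.008]],[0.45,[-4.4,0.5,61],[0,0,-0.008]]]}}

```text
time_s: 8.45
tcp_pos: [0.4227, 0.1684, 0.039]
eef_rot: [-179.9, 0.0, -93.2]
contact_force: [0.9, -0.1, 0.0]
gripper_width: 0.0394
gripper_force: 0.0
```

Call:
{"method": "carry_out", "body": {"deltas": [[0.25,[0,0,0],[0,0,0]],[0.15,[0,0,0],[0,0,0]],[0.0,[0,0,0],[0,0,0]],[0.0,[0,0,0],[0,0,0]],[0.0,[0,0,0],[0,0,0]],[0.0,[0,0,0],[0,0,0]]], "squeeze": 50}}

```text
time_s: 9.05
tcp_pos: [0.4221, 0.1682, 0.0383]
eef_rot: [-180.0, 0.0, -93.2]
contact_force: [-2.0, 0.0, 5.1]
gripper_width: 0.0134
gripper_force: 50.0
```

Call:
{"method": "carry_out", "body": {"deltas": [[0,[0,0,-5],[0,0,0]],[0,[0,0,-15],[0,0,0]],[0,[0,0,-35],[0,0,0]],[0,[0,0,-60],[0,0,0]],[0,[0,0,-90],[0,0,0]],[0,[0,0,-125],[0,0,0]],[0,[0,0,-160],[0,0,0]],[0,[0,0,-195],[0,0,0]],[0,[0,0,-230],[0,0,0]],[0,[0,0,-250],[0,0,0]],[0,[0,0,-260],[0,0,0]],[0,[0,0,-260],[0,0,0]]]}}

```text
time_s: 10.25
tcp_pos: [0.4223, 0.1682, 0.2992]
eef_rot: [-179.9, 0.1, -93.2]
contact_force: [0.1, 0.5, -2.6]
gripper_width: 0.0138
gripper_force: 50.0
```

```bash
python3 - <<'E'
from h import *
s=r.get_state();print(s["tcp_pos"],s["eef_rot"],s["contact_force"],s["moment"])
C=cal("wrist");im,d=r.capture("wrist")
cv2.imwrite("pics/w4.png",im[:,:,::-1]);np.save("w4_d.npy",d);np.save("w4_V.npy",C[3])
E
```

```text
[0.422253   0.16823061 0.29920132] [-1.79918454e+02  9.87283566e-02 -9.32132500e+01] [ 0.07255167  0.52343616 -2.58749596] [0.05254166 0.1225802  0.00255267]
```

View pics/w4.png

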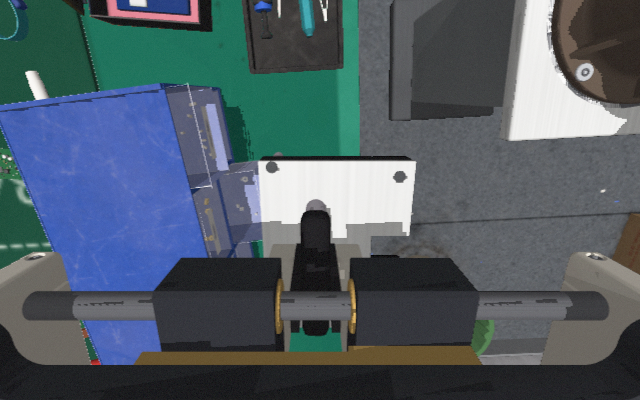

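Cover held: its right plate edge shows from (259,160) to (415,160), the bar between the pads at x≈316. Measuring the in-hand offset.

```bash
python3 - <<'E'
from h import *
from scipy.optimize import least_squares
f,cx,cy,_=cal("wrist");C=(f,cx,cy,np.load("w4_V.npy"))
im=cv2.imread("pics/w4.png");g=im.min(2)
# subpixel edges: plate's right side row, and its two sides
def edge(a): 
    a=a.astype(float); m=np.abs(np.diff(a)); return m.argmax()+.5+0*m[0]
print("top",[(u,150+edge(g[150:172,u])) for u in(285,300,330,350,370,385)])
print("R",[(v,405+edge(g[v,405:425])) for v in(170,190,210,225)],"L",[(v,250+edge(g[v,250:270])) for v in(170,185,200,215)])
d=np.load("w4_d.npy");print([pt(C,d,u,v).round(4) for u,v in((300,180),(350,180),(280,220),(316,240),(316,300))])
np.save("w4e.npy",0)
for z in(.292,): 
  for q in((259.5,160),(415.5,160)):print(onz(C,*q,z))
E
```

```text
top [(285, np.float64(160.5)), (300, np.float64(160.5)), (330, np.float64(160.5)), (350, np.float64(160.5)), (370, np.float64(160.5)), (385, np.float64(160.5))]
R [(170, np.float64(415.5)), (190, np.float64(413.5)), (210, np.float64(411.5)), (225, np.float64(409.5))] L [(170, np.float64(257.5)), (185, np.float64(258.5)), (200, np.float64(259.5)), (215, np.float64(251.5))]
[array([0.4282, 0.1254, 0.2915]), array([0.4018, 0.1269, 0.2912]), array([0.4408, 0.1475, 0.2912]), array([0.4208, 0.1455, 0.3235]), array([0.4204, 0.1373, 0.3802])]
[0.4482251  0.11348711 0.292     ]
[0.36797007 0.11797759 0.292     ]
```

Call:
{"method": "carry_out", "body": {"deltas": [[0,[20,-3,0],[0,0,-0.01]],[0,[60,-10,0],[0,0,-0.03]],[0,[105,-18,0],[0,0,-0.06]],[0,[150,-26,0],[0,0,-0.09]],[0,[197,-34,0],[0,0,-0.12]],[0,[244,-42,0],[0,0,-0.15]],[0,[291,-50,0],[0,0,-0.18]],[0,[338,-58,0],[0,0,-0.21]],[0,[385,-66,0],[0,0,-0.24]],[0,[430,-74,0],[0,0,-0.265]],[0,[470,-81,0],[0,0,-0.28]],[0,[490,-85,0],[0,0,-0.287]]]}}

```text
time_s: 11.5
tcp_pos: [0.4786, -0.3285, 0.2951]
eef_rot: [179.8, 0.1, -76.9]
contact_force: [0.1, -0.1, -1.7]
gripper_width: 0.0135
gripper_force: 50.0
```

Call:
{"method": "carry_out", "body": {"deltas": [[0,[8,-1.5,0],[0,0,0]],[0,[12.5,-2,0],[0,0,0]],[0,[12.5,-2,0],[0,0,0]],[0,[12.5,-2,0],[0,0,0]],[0,[12.5,-2,0],[0,0,0]]]}}

```text
time_s: 12.0
tcp_pos: [0.4844, -0.3366, 0.2983]
eef_rot: [-180.0, -0.0, -76.7]
contact_force: [-0.1, 0.4, -1.6]
gripper_width: 0.0135
gripper_force: 50.0
```

Call:
{"method": "carry_out", "body": {"deltas": [[0,[1.4,3.6,30],[0,0,0]],[0,[1.4,3.6,70],[0,0,0]],[0,[1.4,3.6,110],[0,0,0]],[0,[1.4,3.6,145],[0,0,0]],[0,[1.4,3.6,170],[0,0,0]],[0,[1.4,3.6,182],[0,0,0]],[0,[1.4,3.6,188],[0,0,0]],[0,[1.4,3.6,188],[0,0,0]],[0,[1.4,3.6,188],[0,0,0]],[0,[1.4,3.6,188],[0,0,0]]]}}

```text
time_s: 13.0
tcp_pos: [0.482, -0.3401, 0.1115]
eef_rot: [-179.9, -0.1, -76.8]
contact_force: [0.5, 0.2, -1.7]
gripper_width: 0.0132
gripper_force: 50.0
```

```bash
python3 - <<'E'
from h import *
s=r.get_state();print(s["tcp_pos"],s["eef_rot"],s["contact_force"],s["moment"])
C=cal("wrist");im,d=r.capture("wrist");np.save("w5_d.npy",d);np.save("w5_V.npy",C[3])
cv2.imwrite("pics/w5.png",im[:,:,::-1])
save("w5c",cv2.resize(im[100:260,220:440],None,fx=3.6,fy=3.6,interpolation=2))
E
```

```text
[ 0.48204456 -0.34011124  0.11152148] [-1.79885470e+02 -8.16489643e-02 -7.67520028e+01] [ 0.47269296  0.21515544 -1.73921301] [0.01014215 0.10727618 0.03702127]
```

View pics/w5c.png

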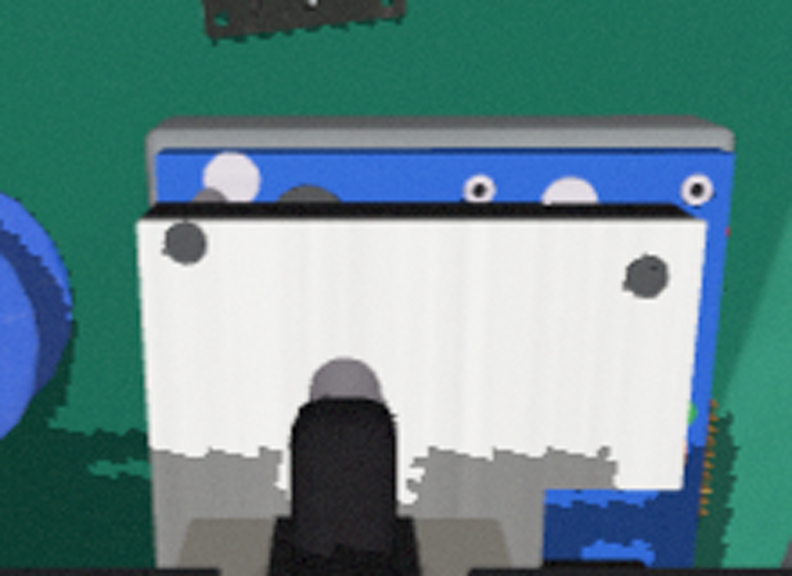

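```bash
python3 - <<'E'
from h import *
f,cx,cy,_=cal("wrist");C=(f,cx,cy,np.load("w5_V.npy"))
px=lambda a:(np.array(a)/3.6+[220,100]-[.36,.36])
p=np.load("fix2.npy")
print("spot err mm",(1e3*(onz(C,*px((232,181)),.04)-fx(p,.0235,-.0488,.04))).round(1))
R=fx((0,0,-p[2]),*(onz(C,*px((697,189)),.04)-fx(p,0,0,.04))[:2],0);print("hole local",R)
a,b=[onz(C,*px(q),.1115-.0076) for q in((137,219),(707,219))]
m=(a+b)/2;yaw=np.arctan2(*(a-b)[1::-1]);print("yaw",np.degrees(yaw),np.degrees(p[2]),np.linalg.norm(a-b))
o=fx((m[0],m[1],yaw),.011,.052,0);t=np.array([.48204,-.34011]);print("origin",o,"off from tcp in cover frame",1e3*fx((0,0,-yaw),*(o[:2]-t),0))
e=fx(p,0,0,0)-o;print("need world mm",1e3*e[:2])
c,s=np.cos(np.radians(-76.75)),np.sin(np.radians(-76.75));print("tool mm",1e3*(c*e[0]+s*e[1]),1e3*(s*e[0]-c*e[1]))
E
```

```text
spot err mm [-0.3 -0.   0. ]
hole local [-0.06865204 -0.04711005  0.        ]
yaw 13.262372051041405 13.290731380891934 0.08189669313430464
origin [ 0.4824114  -0.34098316  0.        ] off from tcp in cover frame [ 0.16117872 -0.93507554  0.        ]
need world mm [-1.04538715  1.14932855]
tool mm -1.3583357101478166 0.7541316134201809
```

Call:
{"method": "carry_out", "body": {"deltas": [[0,[-1.4,0.7,3],[0,0,0]],[0,[-1.4,0.7,7],[0,0,0]],[0,[-1.4,0.7,11],[0,0,0]],[0,[-1.4,0.7,15],[0,0,0]],[0,[-1.4,0.7,18],[0,0,0]],[0,[-1.4,0.7,18],[0,0,0]],[0,[-1.4,0.7,18],[0,0,0]]]}}

```text
time_s: 13.75
tcp_pos: [0.4802, -0.3386, 0.0919]
eef_rot: [180.0, 0.0, -76.8]
contact_force: [0.2, -0.1, -2.8]
gripper_width: 0.0134
gripper_force: 50.0
```

Call:
{"method": "carry_out", "body": {"deltas": [[0,[0.4,-0.5,1],[0,0,0]],[0,[0.4,-0.5,3],[0,0,0]],[0,[0.4,-0.5,5],[0,0,0]],[0,[0.4,-0.5,7],[0,0,0]],[0,[0.4,-0.5,8],[0,0,0]],[0,[0.4,-0.5,8],[0,0,0]]]}}

```text
time_s: 14.35
tcp_pos: [0.4806, -0.3388, 0.0838]
eef_rot: [180.0, 0.0, -76.8]
contact_force: [-0.1, 0.1, -2.3]
gripper_width: 0.0138
gripper_force: 50.0
```

Call:
{"method": "carry_out", "body": {"deltas": [[0,[0,0,1],[0,0,0]],[0,[0,0,2.5],[0,0,0]],[0,[0,0,4],[0,0,0]],[0,[0,0,5],[0,0,0]],[0,[0,0,6],[0,0,0]],[0,[0,0,7],[0,0,0]],[0,[0,0,7],[0,0,0]],[0,[0,0,7],[0,0,0]]], "squeeze": 60}}

```text
time_s: 15.15
tcp_pos: [0.481, -0.3391, 0.0784]
eef_rot: [-180.0, -0.1, -76.7]
contact_force: [-3.3, 2.6, 11.3]
gripper_width: 0.0134
gripper_force: 60.0
```

Call:
{"method": "carry_out", "body": {"deltas": [[0,[0,0,1],[0,0,0]],[0,[0,0,2],[0,0,0]],[0,[0,0,2],[0,0,0]],[0,[0,0,2],[0,0,0]],[0,[0,0,2],[0,0,0]]]}}

```text
time_s: 15.65
tcp_pos: [0.4809, -0.3392, 0.0781]
eef_rot: [-179.9, -0.1, -76.7]
contact_force: [-8.0, 6.8, 25.6]
gripper_width: 0.0135
gripper_force: 60.0
```

```bash
python3 - <<'E'
from h import *
s=r.get_state();print(s["tcp_pos"],s["eef_rot"],s["contact_force"],s["moment"])
C=cal("wrist");im,d=r.capture("wrist");cv2.imwrite("pics/w6.png",im[:,:,::-1])
save("w6c",cv2.resize(im[100:260,220:440],None,fx=3.6,fy=3.6,interpolation=2))
p=np.load("fix2.npy")
for X,Y in((.02,-.04),(0,-.045),(-.02,-.045),(-.04,-.03),(.02,-.03)):
    w=fx(p,X,Y,.071);u,v=proj(C,w);print(pt(C,d,int(u),int(v),2).round(4),end=" ")
# reference offset at w5 (TCP .1115)
d5=np.load("w5_d.npy");C5=(*C[:3],np.load("w5_V.npy"));print()
for X,Y in((.02,-.04),(0,-.045),(-.02,-.045),(-.04,-.03),(.02,-.03)):
    w=fx(p,X,Y,.104);u,v=proj(C5,w);print(pt(C5,d5,int(u),int(v),2).round(4),end=" ")
E
```

```text
[ 0.48093215 -0.33918717  0.07812303] [-1.79942429e+02 -9.46942205e-02 -7.67070479e+01] [-7.97562986  6.75810937 25.64212932] [ 2.48715333  2.94048135 -0.04123227]
[ 0.5104 -0.3742  0.07  ] [ 0.4919 -0.3836  0.0701] [ 0.4725 -0.3882  0.0702] [ 0.4496 -0.3783  0.0703] [ 0.5079 -0.3645  0.0702] 
[ 0.5102 -0.3742  0.1034] [ 0.4922 -0.3836  0.1036] [ 0.4723 -0.3883  0.1039] [ 0.4494 -0.3784  0.1039] [ 0.5082 -0.3643  0.1034]
```

View pics/w6c.png

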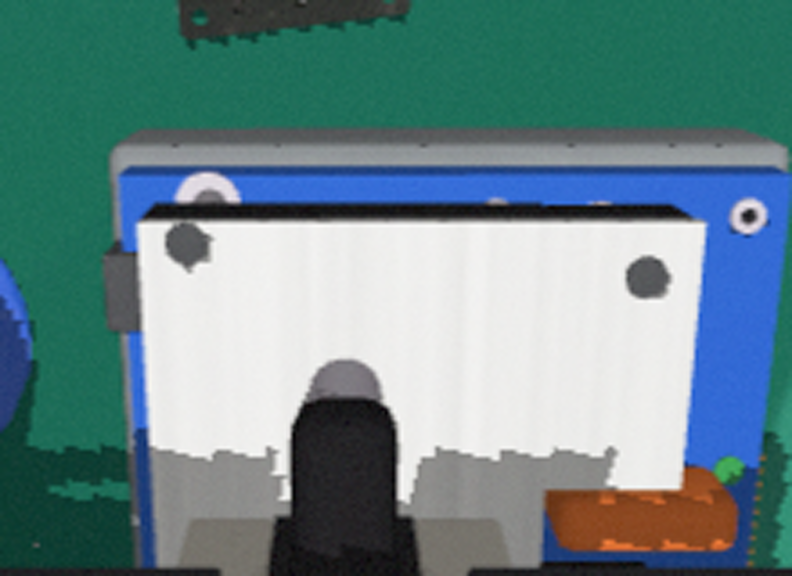

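The cover is home: its plate top is level at about 71 mm, the force rose 14 N over the last 0.3 mm (a hard stop), the posts sit on their spots and the wing is in the notch, pointing at the dot. Handing in while still pressing.

```bash
python3 -c "
from plant import r
print(r.close_job())"
```

```text
the job is handed in; nothing more can be done
None
```

The job is handed in at about 16 s: the knob is locked and pointing at the green dot, and the cover is on its pins, against its stop and still held down with about 28 N; I never touched the tape, reel or spare board, and the hand-in gave no verdict.

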